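# Zero the tea mill's burr dial and back it off four clicks

### The arm

A 6-joint arm with a two-finger parallel gripper is mounted at the origin on the work surface. World frame = base frame: x ahead of the robot, y to its left, z up, the work surface at z = 0. Lengths are in m, angles in rad, forces in N, time in s.
With the tool pointing down it reaches from about 0.3 to 0.85 m from the base axis. Payload 4.2 kg.
Tool frame: the origin (TCP) lies where the fingers leave the gripper's body, on its centre line; the fingertips stand 78 mm ahead of it and the grasp point (between the pads) lies 60 mm ahead of it; x points along the fingers, y is the direction in which the jaws open and shut, and the axes are right-handed (so a half turn about x gives the same grasp; the last joint's range is limited). The gripper opens to 91 mm and grips with 3 to 60 N. Pads are 32 mm wide; open, the fingers measure 118 mm over their backs; the gripper's body (76 mm by 178 mm) begins 60 mm behind the grasp point.
Start: joints at [-1.369, 0.32, 1.565, -0, 1.257, -0.02], TCP at [0.126, -0.561, 0.292] pointing down, gripper open.
Joint ranges: [-3.11, 3.11], [-0.84, 2.01], [0.21, 2.61], [-1.34, 4.49], [0.05, 2.63], [-2.56, 2.56]. Speed limits (rad/s): [2.57, 2.57, 3.14, 3.14, 3.14, 3.14].

### API

Orientations are given as a unit quaternion [x, y, z, w].
In Python, from workcell import monitor, read_camera, camera_model, close_job gives the robot as it stands.
- The arm moves only by the tool apply_moves, never from a script. Its argument "commands" is one flat list of numbers, 5 for each row, row after row: the finger opening in mm, from 0 to 91.2, then the shift along the tool's x, y, z in mm, then the turn about the tool's x in degrees. A call has 1 to 5 rows; each row is the pose to reach, as a shift and turn from the pose commanded when the call began, along the tool's axes at that moment; what a row does not reach only later rows make up. A row lasts 1/12 s, in which the tool goes at most 41.7 mm and 7.16 degrees, less where a joint would pass 70% of its speed; a pose out of reach is approached as far as the arm can. A call with a gripper value outside its range is refused whole. The fingers move at their own pace and stop on an object; the grip force is fixed at half the most. Time passes only in rows, so rows that repeat a pose let the fingers close. It gives the time, the measured TCP pose, the force and the opening at its end, in the units of the state.
- monitor.observe(): the state, without advancing time (a new reading comes with each control period).
- read_camera(name): name is "scene" or "side" or "wrist"; returns the picture (400x640x3 uint8, red, green, blue); there is no depth.
- camera_model(name): a dict with "camera_matrix" (3x3 intrinsics, pixels), "rvec" (rotation vector, rad) and "tvec" (3), from world to camera coordinates, as OpenCV has them; the wrist camera has in their place "tool_from_camera" (4x4, takes a point from camera to tool coordinates, whose origin is the TCP and whose axes are the tool frame's). Camera axes: x right, y down, z forward; pixel columns grow to the right and rows downward; lengths in m; the calibration is good to about 2 mm. A picture is of the moment at which its call begins: read the wrist's pose just before it. camera_model takes no time and is no camera call.
- close_job(): hands the job in, once; it reports no verdict.
The state is a dict: "t": time; "q": joint angles; "dq": joint speeds; "tau": joint torques, N m; "position": TCP position; "tool_rot": TCP orientation; "contact_force": force on the tool from outside, world axes, zero at the start; "ft_torque": the same for the moment, N m; "opening": opening from 0.0 (shut) to 1.0 (fully open).
Only numpy, scipy, OpenCV 4.12 (cv2) and the standard library are available. Lean on these libraries where they do the work, as an engineer would, in place of code of your own. Each camera call takes 0.05 s, during which the arm holds its last target. There are 200 camera calls.

### The job

Set the tea mill to its four-click grind: turn the winged dial on top of the mill clockwise until it sits firmly against its stop, without forcing it, then turn it back exactly four clicks and let go. Leave the cups, canister and teapot where they stand.

Things in the scene. Friction and masses are not known exactly. Their poses are not given: they have to be found in the camera images.
- mill: Countertop tea mill, fixed to the cabinet top: a steel drum 120 mm across, its flat round top 165 mm above the cabinet top, black motor box behind it (its +x side, 153 mm high) and a small spout in front (-x). Origin under the drum's axis, on the cabinet top, z up.
- dial_grip (a point): Grip point of the winged dial on the mill's top: on its upright turning axis, 204 mm above the cabinet top. A black disc 72 mm across (top face at 181 mm) bears an upright aluminium wing, a bar 48 mm long, 13 mm thick, 34 mm high (top at 215 mm). This point is 23 mm above the disc. Its x axis runs along the wing towards the pointer rib, y across the wing (the way to pinch it), z up.
- dial_rib (a point): Small steel pointer rib on the dial's disc, 29.5 mm from the axis, past one end of the wing; turns with the dial. Clockwise from above closes the burrs, counter-clockwise opens them. 12 clicks a turn, 30 degrees each; passing a click takes about 0.1 N m at most. Let go, the dial falls into the nearest click. It starts 2 to 5 clicks open from its stop.
- dial_seat (a point): Centre of the mill's top face, under the dial, 165 mm up. The stop's angle is drawn anew each time; no mark shows it. The stop is springy: past its click the torque climbs steadily with no new click, about 0.15 N m at 0.08 rad, 0.25 at 0.15, 0.37 at 0.25; let go, the dial springs back to that click. Firmly against it: 0.08 rad or more into the spring. Over 0.25 rad is forcing and harms the burrs.
- burr_gap (a point): A point on the small wedge that spaces the burrs, hidden inside the mill, 120 mm above the cabinet top. It is on the mill's axis (x = 0 in the mill's frame) when the dial is at its stop, slides 0.05 mm along the mill's +x for each click opened, and goes to -x while the dial is pressed into its springy stop: far too little for the measured poses to show.
- cup0: Glass tea cup, 72 mm across, 75 mm high, on the round aluminium tray; bystander. Origin under its foot.
- cup1: Second glass tea cup, same size, on the tray; bystander. Origin under its foot.
- canister: Small plastic canister with a twist cap, 72 mm across, 107 mm high; bystander. Origin under its foot. A steel kettle, fixed, 220 mm high, stands farther off behind it to the robot's right.
- teapot: White ceramic teapot with a chipped lid, 136 mm across the belly, 126 mm high, about 210 mm from handle to spout; bystander. Origin under its foot.

How it is judged:
On the way:
1. the dial is turned clockwise firmly against its stop (0.08 rad or more into the stop's spring) (x of burr_gap in the frame of mill below -7.6e-06 m), for 0.1 s.
At the end, for the whole second after the job is handed in: The dial rests in the fourth click counter-clockwise from its stop (within 0.4 of a click: wedge point 0.18 to 0.22 mm from its place at the stop), let go (x of burr_gap in the frame of mill between 0.00018 and 0.00022 m); the robot touches nothing.
It fails at once if the dial is forced more than 0.25 rad (about 0.37 N m) into its stop (x of burr_gap in the frame of mill below -2.39e-05 m).
It fails at once if a cup, the canister or the teapot is shoved more than 30 mm or tipped over (distance of any of cup0, cup1, canister, teapot from where it was at the start of the episode above 0.03 m or angle between any of cup0, cup1, canister, teapot's own z axis and vertical above 0.5 rad).
It also fails if it takes over 72 s, if anything falls off the work surface, if the arm or the gripper's body presses on something with over 40 N, if the wrist force passes 120 N, or if a joint passes its speed limit or range.

## Working session

There is one attempt and no reset: what is moved stays moved. The work goes in short steps, Python scripts to look and compute and a tool call to move; the robot and the scene stay as the last step left them, time stands still between calls to the robot, and variables do not carry over. Pictures are saved under pics/ and viewed, about 8 in all and at most 12, crops included, and the job is handed in when it is done.

Besides the shell and the picture viewer there is one more tool, called after "Emit:" by a JSON object that holds its "api" and its "payload". apply_moves: Moves the arm, as the interface text tells. Its arguments: {"type":"object","properties":{"commands":{"type":"array","items":{"type":"number"}}},"required":["commands"]}

```bash
mkdir -p pics; ls; python3 - <<'E'
from workcell import monitor, read_camera, camera_model
import cv2,numpy as np
np.set_printoptions(suppress=True,precision=4)
print(monitor.observe())
for n in ["scene","side","wrist"]:
    im=read_camera(n); cv2.imwrite(f"pics/{n}0.png",im[:,:,::-1]); print(n,camera_model(n))
a=[cv2.imread(f"pics/{n}0.png") for n in("scene","side")]
cv2.imwrite("pics/a.png",cv2.resize(np.vstack(a),(480*1,600)))
E
```

```text
pics
{'t': 0.0, 'q': array([-1.369 ,  0.3203,  1.5657,  0.    ,  1.2574, -0.02  ]), 'dq': array([-0.0006, -0.0004,  0.0009, -0.0018, -0.0009,  0.0003]), 'tau': array([  0.002 , -41.2455, -23.1972,   0.0729,   0.0456,  -0.0002]), 'position': array([ 0.1264, -0.5606,  0.2914]), 'tool_rot': array([-0.7027, -0.0789,  0.7028, -0.0776]), 'contact_force': array([-0.4276, -0.4305,  0.1945]), 'ft_torque': array([-0.0237,  0.0767, -0.0665]), 'opening': 0.998687406600943}
scene {'camera_matrix': array([[388.938 ,   0.    , 313.2756],
       [  0.    , 388.938 , 203.2751],
       [  0.    ,   0.    ,   1.    ]]), 'rvec': array([ 1.5744,  1.8247, -0.847 ]), 'tvec': array([-0.0139, -0.2321,  1.5111])}
side {'camera_matrix': array([[379.1383,   0.    , 320.5492],
       [  0.    , 379.1383, 195.0201],
       [  0.    ,   0.    ,   1.    ]]), 'rvec': array([ 0.7373, -2.6347,  1.0288]), 'tvec': array([0.4639, 0.2578, 1.1081])}
wrist {'camera_matrix': array([[309.3361,   0.    , 320.6459],
       [  0.    , 309.3361, 200.8486],
       [  0.    ,   0.    ,   1.    ]]), 'tool_from_camera': array([[ 0.    , -0.2328,  0.9725, -0.0926],
       [ 1.    , -0.0005, -0.0002,  0.0002],
       [ 0.0006,  0.9725,  0.2328, -0.0656],
       [ 0.    ,  0.    ,  0.    ,  1.    ]])}
```

View pics/scene0.png

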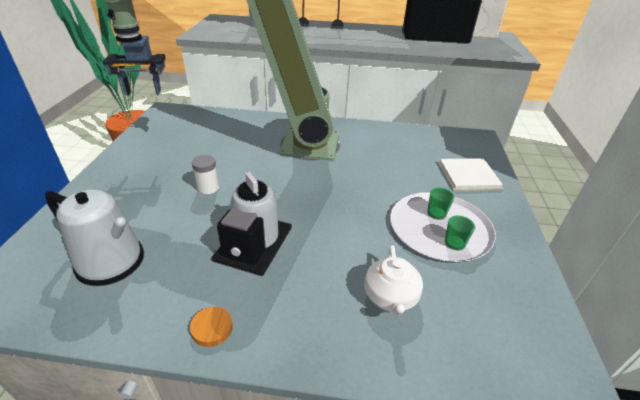

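View pics/side0.png

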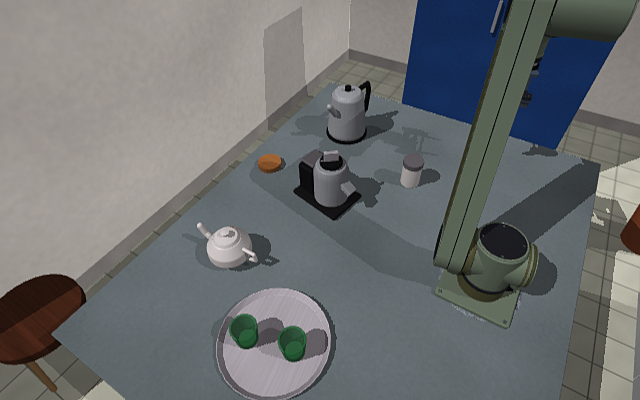

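Scene view: the dial is at about (252,188), with the wing running (249,176)→(257,190). In the side view the dial is at about (331,161). I'll triangulate from these.

```bash
cat > h.py <<'E'
from workcell import monitor, read_camera, camera_model
import cv2,numpy as np
from scipy.spatial.transform import Rotation as R
np.set_printoptions(suppress=True,precision=4)
def ray(n,uv,s=None):
    m=camera_model(n); d=np.linalg.inv(m["camera_matrix"])@[uv[0],uv[1],1.]
    if n=="wrist":
        T=m["tool_from_camera"]; Q=R.from_quat(s["tool_rot"]).as_matrix()
        return s["position"]+Q@T[:3,3], Q@T[:3,:3]@d
    A=cv2.Rodrigues(m["rvec"])[0]; return -A.T@m["tvec"], A.T@d
def onz(r,z): o,d=r; return o+d*(z-o[2])/d[2]
def tri(r1,r2):
    A=np.c_[r1[1],-r2[1]]; k=np.linalg.lstsq(A,r2[0]-r1[0],rcond=None)[0]
    a,b=r1[0]+k[0]*r1[1], r2[0]+k[1]*r2[1]; return (a+b)/2,np.linalg.norm(a-b)
E
python3 - <<'E'
from h import *
print(tri(ray("scene",(252,190)),ray("side",(331,164))))
print(onz(ray("scene",(252,190)),.181),onz(ray("side",(331,164)),.181))
a=cv2.resize(cv2.imread("pics/scene0.png")[150:280,190:310],None,fx=4.5,fy=4.5,interpolation=2)[:560,:400]
b=cv2.resize(cv2.imread("pics/side0.png")[140:230,285:370],None,fx=4.6,fy=4.6,interpolation=2)[:560,:400]
h=min(len(a),len(b)); cv2.imwrite("pics/crop1.png",np.hstack([a[:h],b[:h]]))
s=monitor.observe(); print(R.from_quat(s["tool_rot"]).as_matrix())
E
```

```text
(array([ 0.5426, -0.0702,  0.168 ]), np.float64(0.007219780206277862))
[ 0.5555 -0.0685  0.181 ] [ 0.535  -0.0531  0.181 ]
[[-0.0003  0.22   -0.9755]
 [ 0.0013 -0.9755 -0.22  ]
 [-1.     -0.0013 -0.    ]]
```

View pics/crop1.png

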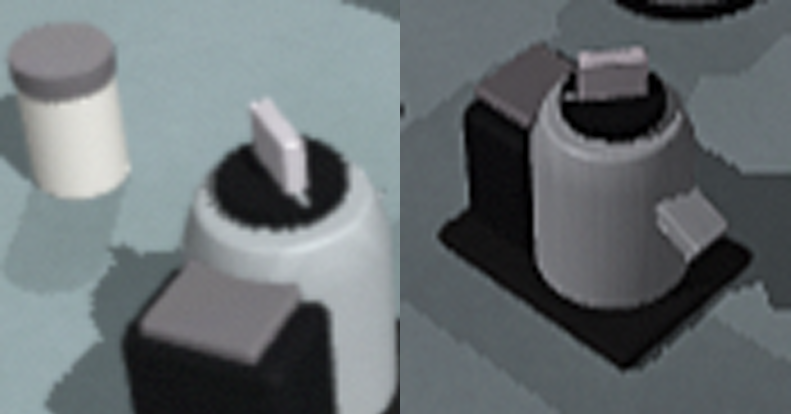

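```bash
python3 - <<'E'
from h import *
S=lambda p:ray("scene",p); D=lambda p:ray("side",p)
print("disc",tri(S((252.4,190.4)),D((331.7,162))),onz(S((252.4,190.4)),.181),onz(D((331.7,162)),.181))
print("rib",tri(S((258,194.7)),D((322.4,161.1))),onz(S((258,194.7)),.183),onz(D((322.4,161.1)),.183))
print("kettle top",tri(S((82,198)),D((348,88))))
print("canister top",tri(S((204,161)),D((413,159))))
E
```

```text
disc (array([ 0.5436, -0.0717,  0.1707]), np.float64(0.0007596677315625937)) [ 0.557  -0.0671  0.181 ] [ 0.5379 -0.0624  0.181 ]
rib (array([ 0.5671, -0.0515,  0.1784]), np.float64(0.0029550885672365522)) [ 0.5742 -0.0482  0.183 ] [ 0.5645 -0.0491  0.183 ]
kettle top (array([ 0.6836, -0.4323,  0.2084]), np.float64(0.0003663147855781214))
canister top (array([ 0.3422, -0.2846,  0.1091]), np.float64(0.004335732739003398))
```

Emit:
{"api": "apply_moves", "payload": {"commands": [91,-40,0,0,0,91,-80,0,0,0,91,-120,0,0,0,91,-140,0,0,0,91,-140,0,0,0]}}

```text
t: 0.57
position: [0.1267, -0.5619, 0.438]
tool_rot: [0.703, 0.074, -0.702, 0.082]
contact_force: [-0.7, -0.4, 0.6]
opening: 0.996
```

Emit:
{"api": "apply_moves", "payload": {"commands": [91,0,-24,-32,0,91,0,-48,-64,0,91,0,-72,-96,0,91,0,-96,-128,0,91,0,-120,-160,0]}}

```text
t: 0.98
position: [0.2567, -0.4069, 0.431]
tool_rot: [-0.703, -0.079, 0.703, -0.077]
contact_force: [0.4, -0.0, 0.4]
opening: 0.997
```

Emit:
{"api": "apply_moves", "payload": {"commands": [91,0,-24,-32,0,91,0,-48,-64,0,91,0,-72,-96,0,91,0,-96,-128,0,91,0,-120,-160,0]}}

```text
t: 1.4
position: [0.3864, -0.2545, 0.4312]
tool_rot: [-0.702, -0.079, 0.703, -0.078]
contact_force: [0.6, 0.5, 0.6]
opening: 1.0
```

Emit:
{"api": "apply_moves", "payload": {"commands": [91,0,-24,-32,0,91,0,-48,-64,0,91,0,-72,-96,0,91,0,-96,-128,0,91,0,-120,-160,0]}}

```text
t: 1.82
position: [0.5162, -0.1022, 0.431]
tool_rot: [-0.702, -0.079, 0.703, -0.078]
contact_force: [0.3, -0.0, -0.1]
opening: 0.999
```

Emit:
{"api": "apply_moves", "payload": {"commands": [91,0,-15,-18,0,91,0,-29,-36,0,91,0,-29,-36,0,91,0,-29,-36,0]}}

```text
t: 2.15
position: [0.5444, -0.0672, 0.4306]
tool_rot: [-0.702, -0.079, 0.704, -0.079]
contact_force: [-0.5, -0.3, 0.2]
opening: 1.002
```

```bash
python3 - <<'E'
from h import *
s=monitor.observe(); im=read_camera("wrist"); cv2.imwrite("pics/w1.png",im[:,:,::-1])
np.save("s1.npy",s,allow_pickle=True); print(s["position"],s["q"],R.from_quat(s["tool_rot"]).as_matrix())
E
```

```text
[ 0.5444 -0.0672  0.4306] [-0.1435  0.2258  1.3543 -0.0005  1.5645  1.2035] [[-0.0031  0.222  -0.9751]
 [-0.0001 -0.9751 -0.222 ]
 [-1.     -0.0006  0.0031]]
```

View pics/w1.png

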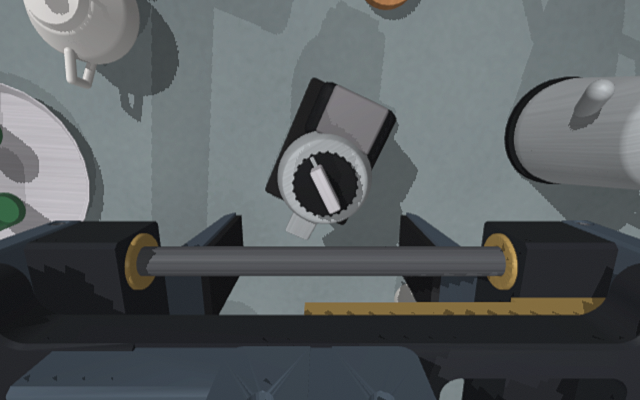

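Wrist view: the dial disc is centred near (327,184). The rib end is at (313,159) and the far wing end at (334,210). Next I'll measure it with masks.

```bash
python3 - <<'E'
from h import *
s=np.load("s1.npy",allow_pickle=True).item(); im=cv2.imread("pics/w1.png")
x0,y0=280,130; c=im[y0:235,x0:380]; g=cv2.cvtColor(c,6)
def big(m,seed):
    n,l,st,ce=cv2.connectedComponentsWithStats(m.astype(np.uint8)); k=l[seed[1]-y0,seed[0]-x0]; print("lab",k,st[k],ce[k]+[x0,y0]); return l==k
w=(g>140)
m=big(w,(326,188))
d=big(g<60,(308,195))
pts=np.argwhere(d|m)[:,::-1].astype(np.float32)
hull=cv2.convexHull(np.argwhere(d)[:,::-1].astype(np.int32)); e=cv2.fitEllipse(hull); print("ell",e)
ctr=np.array(e[0])+[x0,y0]; print("disc",ctr,onz(ray("wrist",ctr,s),.181))
W=np.argwhere(m)[:,::-1]+[x0,y0]
P=np.array([onz(ray("wrist",p,s),.215) for p in W])[:,:2]
r=cv2.minAreaRect(P.astype(np.float32)*1000); print("wing",r, cv2.boxPoints(r))
for p in((313,158),(334,211)): print(p,onz(ray("wrist",p,s),.183 if p[0]<320 else .215))
cv2.imwrite("pics/crop2.png",cv2.resize(c,None,fx=5,fy=5,interpolation=2))
E
```

```text
lab 2 [ 30  27  30  56 590] [323.6407 187.9203]
lab 3 [  13   22   65   65 2396] [325.404 182.679]
ell ((45.01939010620117, 53.89090347290039), (64.66023254394531, 64.98596954345703), 89.67178344726562)
disc [325.0194 183.8909] [ 0.548  -0.0714  0.181 ]
wing ((552.0924072265625, -66.95380401611328), (59.7288703918457, 11.852088928222656), 38.80734634399414) [[525.1064 -81.052 ]
 [532.5342 -90.2879]
 [579.0784 -52.8556]
 [571.6506 -43.6197]]
(313, 158) [ 0.5734 -0.052   0.183 ]
(334, 211) [ 0.5284 -0.085   0.215 ]
```

View pics/crop2.png

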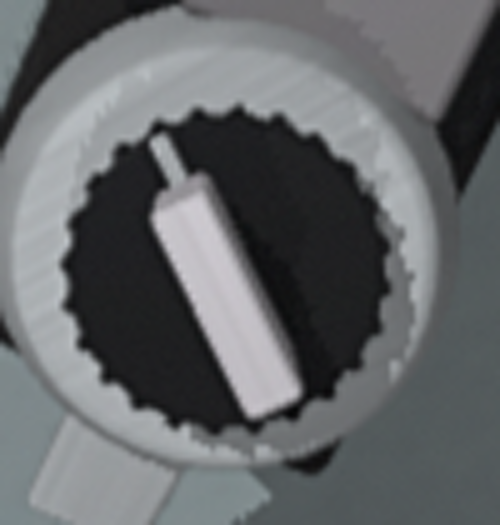

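Emit:
{"api": "apply_moves", "payload": {"commands": [91,0,0,0,-7,91,0,0,0,-14,91,0,0,0,-21,91,0,0,0,-28,91,0,0,0,-35]}}

```text
t: 2.62
position: [0.5433, -0.0693, 0.4322]
tool_rot: [-0.646, -0.287, 0.646, -0.287]
contact_force: [1.2, 0.2, 0.3]
opening: 0.997
```

Emit:
{"api": "apply_moves", "payload": {"commands": [91,0,0,0,-7,91,0,0,0,-14,91,0,0,0,-21,91,0,0,0,-28,91,0,0,0,-35]}}

```text
t: 3.03
position: [0.5432, -0.0693, 0.4322]
tool_rot: [-0.53, -0.468, 0.53, -0.468]
contact_force: [-0.3, 0.3, -0.2]
opening: 0.997
```

Emit:
{"api": "apply_moves", "payload": {"commands": [91,0,0,0,-7,91,0,0,0,-14,91,0,0,0,-21,91,0,0,0,-28,91,0,0,0,-35]}}

```text
t: 3.45
position: [0.5432, -0.0693, 0.4322]
tool_rot: [0.364, 0.606, -0.365, 0.606]
contact_force: [-0.7, -1.0, 0.5]
opening: 0.993
```

Emit:
{"api": "apply_moves", "payload": {"commands": [91,0,0,0,-7,91,0,0,0,-14,91,0,0,0,-21,91,0,0,0,-28,91,0,0,0,-35]}}

```text
t: 3.87
position: [0.5432, -0.0693, 0.4322]
tool_rot: [0.165, 0.688, -0.166, 0.687]
contact_force: [-0.6, -0.1, -0.6]
opening: 0.995
```

Emit:
{"api": "apply_moves", "payload": {"commands": [91,0,0,0,-7,91,0,0,0,-14,91,0,0,0,-21,91,0,0,0,-28,91,0,0,0,-35]}}

```text
t: 4.28
position: [0.5432, -0.0693, 0.4322]
tool_rot: [-0.049, 0.706, 0.049, 0.705]
contact_force: [-0.2, 0.4, 0.1]
opening: 0.998
```

Emit:
{"api": "apply_moves", "payload": {"commands": [91,0,0,0,-7,91,0,0,0,-14,91,0,0,0,-21,91,0,0,0,-28,91,0,0,0,-30]}}

```text
t: 4.7
position: [0.5432, -0.0693, 0.4322]
tool_rot: [-0.229, 0.669, 0.229, 0.669]
contact_force: [0.9, 1.0, -0.3]
opening: 1.0
```

```bash
python3 - <<'E'
from h import *
s0=np.load("s1.npy",allow_pickle=True).item()
print("wing1",onz(ray("wrist",(325.8,190.4),s0),.215))
s=monitor.observe(); im=read_camera("wrist"); cv2.imwrite("pics/w2.png",im[:,:,::-1])
np.save("s2.npy",s,allow_pickle=True); print(s["t"],s["position"],s["q"],R.from_quat(s["tool_rot"]).as_matrix())
im=im[:,:,::-1]; 
m=camera_model("wrist");T=m["tool_from_camera"];Q=R.from_quat(s["tool_rot"]).as_matrix()
p=T[:3,:3].T@(Q.T@(np.array([.548,-.0714,.181])-s["position"])-T[:3,3]); u=m["camera_matrix"]@p; u=(u/u[2])[:2]; print("pred",u)
x0,y0=int(u[0])-60,int(u[1])-55; c=im[y0:y0+110,x0:x0+120]; print(x0,y0)
cv2.imwrite("pics/crop3.png",cv2.resize(c,None,fx=5,fy=5,interpolation=2))
E
```

```text
wing1 [ 0.5466 -0.0715  0.215 ]
4.7 [ 0.5432 -0.0693  0.4322] [-0.1476  0.2229  1.3545 -0.0006  1.5647 -2.3791] [[-0.0005 -0.6137  0.7896]
 [-0.0005  0.7896  0.6137]
 [-1.     -0.0001 -0.0007]]
pred [316.9897 187.9967]
256 132
```

View pics/crop3.png

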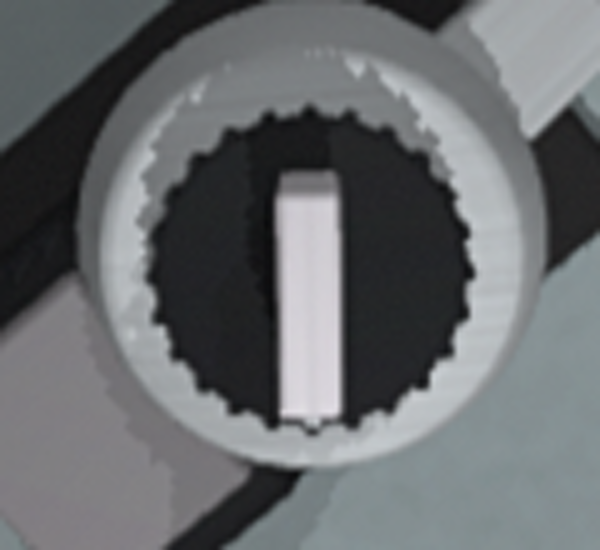

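View 2: the wing is vertical in the image, within about 1°, with its centre at (318,193). So I need to shift tool y by about -3 mm and z by +1 mm, then descend.

Emit:
{"api": "apply_moves", "payload": {"commands": [91,35,-3,1,0,91,70,-3,1,0,91,100,-3,1,0,91,120,-3,1,0,91,120,-3,1,0]}}

```text
t: 5.17
position: [0.544, -0.0704, 0.3076]
tool_rot: [-0.226, 0.673, 0.229, 0.666]
contact_force: [0.3, 0.2, 0.3]
opening: 0.999
```

Emit:
{"api": "apply_moves", "payload": {"commands": [91,15,0,0,0,91,30,0,0,0,91,40,0,0,0,91,46,0,0,0,40,46,0,0,0]}}

```text
t: 5.58
position: [0.5465, -0.07, 0.2659]
tool_rot: [-0.228, 0.67, 0.228, 0.669]
contact_force: [-0.2, -0.6, 0.3]
opening: 0.952
```

```bash
python3 - <<'E'
from h import *
s=monitor.observe(); im=read_camera("wrist"); cv2.imwrite("pics/w3.png",im[:,:,::-1])
print(s)
E
```

```text
{'t': 5.5833, 'q': array([-0.1483,  0.3007,  1.6613, -0.0002,  1.1808, -2.3763]), 'dq': array([ 0.0039, -0.0126, -0.0267, -0.0012,  0.0162, -0.0007]), 'tau': array([ -0.0464, -39.4878, -22.5305,  -0.0789,  -0.1064,   0.    ]), 'position': array([ 0.5465, -0.07  ,  0.2659]), 'tool_rot': array([-0.2281,  0.6697,  0.2284,  0.6689]), 'contact_force': array([-0.1506, -0.5958,  0.2609]), 'ft_torque': array([ 0.1684, -0.074 , -0.0131]), 'opening': 0.9518483488685622}
```

View pics/w3.png

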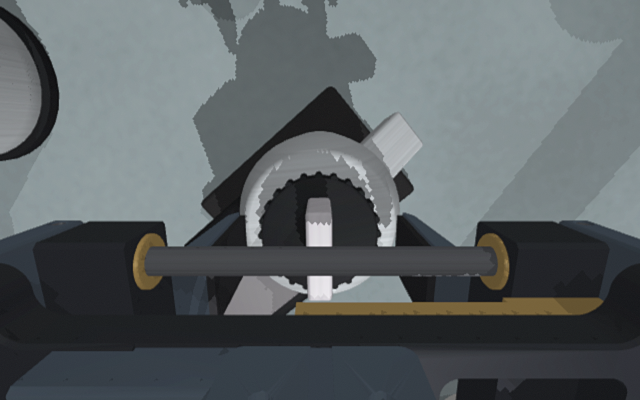

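The wing is centred at column 319, under 1 mm off. Closing.

Emit:
{"api": "apply_moves", "payload": {"commands": [40,0,-0.5,0,0,10,0,-0.5,0,0,0,0,-0.5,0,0,0,0,-0.5,0,0,0,0,-0.5,0,0]}}

```text
t: 6.05
position: [0.5473, -0.0701, 0.2666]
tool_rot: [-0.229, 0.669, 0.228, 0.669]
contact_force: [0.3, 0.4, -0.8]
opening: 0.546
```

Emit:
{"api": "apply_moves", "payload": {"commands": [0,0,0,0,0,0,0,0,0,0,0,0,0,0,0,0,0,0,0,0,0,0,0,0,0]}}

```text
t: 6.47
position: [0.5472, -0.0701, 0.2662]
tool_rot: [-0.229, 0.669, 0.229, 0.669]
contact_force: [0.7, -0.5, -0.7]
opening: 0.179
```

```bash
cat > st.py <<'E'
from h import *
s=monitor.observe(); M=R.from_quat(s["tool_rot"]).as_matrix()
print("t",s["t"],"pos",s["position"],"yaw",round(np.degrees(np.arctan2(M[1,1],M[0,1])),2),"F",s["contact_force"],"T",s["ft_torque"],"tau6",s["tau"][5],"op",s["opening"]*91.2,"q6",s["q"][5])
E
python3 st.py
```

```text
t 6.4667 pos [ 0.5472 -0.0701  0.2662] yaw 127.71 F [ 0.7411 -0.4658 -0.6536] T [ 0.1413 -0.1277  0.0279] tau6 0.00023406546461046673 op 16.362757403197772 q6 -2.3771491486770384
```

Emit:
{"api": "apply_moves", "payload": {"commands": [0,0,0,0,0,0,0,0,0,0,0,0,0,0,0,0,0,0,0,0,0,0,0,0,0]}}

```text
t: 6.88
position: [0.5473, -0.0703, 0.2663]
tool_rot: [-0.229, 0.669, 0.228, 0.669]
contact_force: [2.6, -1.5, -0.5]
opening: 0.141
```

```bash
python3 st.py
```

```text
t 6.8833 pos [ 0.5473 -0.0703  0.2663] yaw 127.71 F [ 2.5767 -1.4914 -0.494 ] T [-0.1156 -0.2854  0.1174] tau6 0.08096617413684726 op 12.885286093966803 q6 -2.377153134449414
```

Emit:
{"api": "apply_moves", "payload": {"commands": [0,0,0,0,4,0,0,0,0,8,0,0,0,0,8,0,0,0,0,8]}}

```text
t: 7.22
position: [0.5475, -0.0705, 0.2663]
tool_rot: [-0.182, 0.683, 0.182, 0.683]
contact_force: [0.7, -2.1, -1.6]
opening: 0.138
```

```bash
python3 st.py
```

```text
t 7.2167 pos [ 0.5475 -0.0705  0.2663] yaw 119.81 F [ 0.6798 -2.128  -1.5896] T [-0.3384 -0.4053  0.0571] tau6 0.10370927397161722 op 12.619089386477567 q6 -2.2392407229149014
```

Emit:
{"api": "apply_moves", "payload": {"commands": [0,0,0,0,4,0,0,0,0,7,0,0,0,0,7]}}

```text
t: 7.47
position: [0.5475, -0.0706, 0.2663]
tool_rot: [-0.14, 0.693, 0.139, 0.693]
contact_force: [2.7, -3.5, -1.5]
opening: 0.143
```

```bash
python3 st.py
```

```text
t 7.4667 pos [ 0.5475 -0.0706  0.2663] yaw 112.74 F [ 2.667  -3.4764 -1.4527] T [-0.5328 -0.4627 -0.1159] tau6 0.38386073894798756 op 13.003022239384688 q6 -2.1158775437441664
```

Emit:
{"api": "apply_moves", "payload": {"commands": [0,0,0,0,4,0,0,0,0,8,0,0,0,0,8]}}

```text
t: 7.72
position: [0.5476, -0.0708, 0.2663]
tool_rot: [-0.091, 0.701, 0.09, 0.702]
contact_force: [2.1, -4.1, -2.1]
opening: 0.141
```

```bash
python3 st.py
```

```text
t 7.7167 pos [ 0.5476 -0.0708  0.2663] yaw 104.75 F [ 2.0782 -4.0973 -2.0623] T [-0.7297 -0.5206 -0.0004] tau6 0.41763028129935265 op 12.901170630406135 q6 -1.9762407296867255
```

Emit:
{"api": "apply_moves", "payload": {"commands": [0,0,0,0,4,0,0,0,0,7,0,0,0,0,7]}}

```text
t: 7.97
position: [0.5476, -0.0709, 0.2662]
tool_rot: [-0.049, 0.705, 0.047, 0.706]
contact_force: [2.3, -5.0, -1.6]
opening: 0.142
```

```bash
python3 st.py
```

```text
t 7.9667 pos [ 0.5476 -0.0709  0.2662] yaw 97.81 F [ 2.3178 -5.0307 -1.5525] T [-0.7448 -0.5971  0.026 ] tau6 0.4319935943931341 op 12.995497646421178 q6 -1.8550481721402146
```

Emit:
{"api": "apply_moves", "payload": {"commands": [0,0,0,0,4,0,0,0,0,8,0,0,0,0,8]}}

```text
t: 8.22
position: [0.5476, -0.0711, 0.2663]
tool_rot: [0.001, 0.707, -0.002, 0.708]
contact_force: [2.4, -5.9, -2.8]
opening: 0.14
```

```bash
python3 st.py
```

```text
t 8.2167 pos [ 0.5476 -0.0711  0.2663] yaw 89.77 F [ 2.406  -5.8823 -2.8375] T [-0.8286 -0.5587  0.0813] tau6 0.48591652885079384 op 12.78231445649593 q6 -1.7147125604317424
```

Emit:
{"api": "apply_moves", "payload": {"commands": [0,0,-0.5,0.2,0,0,0,-1,0.4,0,0,0,-1,0.4,0]}}

```text
t: 8.47
position: [0.5477, -0.0713, 0.2662]
tool_rot: [0.001, 0.707, -0.001, 0.707]
contact_force: [1.4, -4.3, -1.8]
opening: 0.141
```

```bash
cat > av.py <<'E'
from h import *
L=[]
for i in range(6):
    s=monitor.observe(); M=R.from_quat(s["tool_rot"]).as_matrix()
    L.append(np.r_[s["position"]*1e3,np.degrees(np.arctan2(M[1,1],M[0,1])),s["contact_force"],s["ft_torque"],s["tau"][5]]); im=read_camera("scene")
L=np.array(L); print("t",s["t"],"mean",L.mean(0).round(3)); print("std",L.std(0).round(3)); print("tau6",L[:,-1],"Tz",L[:,-2])
E
python3 av.py
```

```text
t 8.7167 mean [547.71  -71.316 266.238  89.767   1.79   -3.97   -2.006  -0.662  -0.538
   0.049   0.033]
std [0.004 0.018 0.017 0.019 0.309 0.43  0.258 0.038 0.021 0.024 0.005]
tau6 [0.0239 0.0303 0.0354 0.0348 0.0367 0.0387] Tz [0.0795 0.0621 0.0451 0.0713 0.0295 0.009 ]
```

Emit:
{"api": "apply_moves", "payload": {"commands": [0,0,-0.7,0.3,4,0,0,-0.7,0.3,8,0,0,-0.7,0.3,12,0,0,-0.7,0.3,15,0,0,-0.7,0.3,15]}}

```text
t: 9.18
position: [0.5477, -0.0718, 0.2662]
tool_rot: [0.094, 0.701, -0.094, 0.701]
contact_force: [1.4, -4.5, -0.8]
opening: 0.143
```

```bash
python3 av.py
```

```text
t 9.4333 mean [547.728 -71.807 266.243  74.755   0.833  -4.087  -1.527  -0.691  -0.358
  -0.054   0.05 ]
std [0.009 0.017 0.014 0.042 0.631 0.622 0.361 0.04  0.049 0.034 0.139]
tau6 [ 0.3417  0.0954 -0.0107 -0.0364 -0.0469 -0.0442] Tz [-0.0284 -0.035  -0.0467 -0.1298 -0.0428 -0.0441]
```

Emit:
{"api": "apply_moves", "payload": {"commands": [0,0,0,0,3,0,0,0,0,6,0,0,0,0,7,0,0,0,0,7]}}

```text
t: 9.82
position: [0.5477, -0.0719, 0.2662]
tool_rot: [0.136, 0.694, -0.137, 0.694]
contact_force: [0.3, -4.7, -1.2]
opening: 0.14
```

```bash
python3 av.py
```

```text
t 10.0667 mean [547.71  -71.955 266.241  67.771   0.336  -4.669  -0.817  -0.853  -0.2
   0.058   0.104]
std [0.011 0.01  0.012 0.012 0.524 0.277 0.672 0.02  0.023 0.018 0.058]
tau6 [0.2304 0.1051 0.0804 0.0586 0.0723 0.0762] Tz [0.0558 0.0975 0.0444 0.0541 0.043  0.0522]
```

Emit:
{"api": "apply_moves", "payload": {"commands": [0,0,0,0,2,0,0,0,0,4,0,0,0,0,5,0,0,0,0,5]}}

```text
t: 10.45
position: [0.5476, -0.0721, 0.2662]
tool_rot: [0.166, 0.687, -0.167, 0.687]
contact_force: [-0.7, -4.8, -0.1]
opening: 0.143
```

```bash
python3 av.py
```

```text
t 10.7 mean [547.652 -72.061 266.228  62.751  -0.523  -5.524   0.011  -0.946  -0.148
   0.075   0.085]
std [0.007 0.009 0.015 0.013 0.609 0.376 0.383 0.016 0.038 0.033 0.042]
tau6 [0.1776 0.086  0.0649 0.0592 0.0591 0.0621] Tz [0.1355 0.1048 0.0488 0.0471 0.0632 0.0511]
```

Emit:
{"api": "apply_moves", "payload": {"commands": [0,0,-0.5,-0.3,1,0,0,-0.5,-0.3,2,0,0,-0.5,-0.3,3,0,0,-0.5,-0.3,3]}}

```text
t: 11.08
position: [0.5475, -0.0722, 0.2662]
tool_rot: [0.185, 0.682, -0.185, 0.683]
contact_force: [0.3, -4.8, -1.8]
opening: 0.14
```

```bash
python3 av.py
```

```text
t 11.3333 mean [547.522 -72.18  266.24   59.679   1.043  -4.954  -1.033  -0.872  -0.337
   0.032   0.066]
std [0.008 0.007 0.017 0.012 0.609 0.507 0.482 0.021 0.021 0.044 0.04 ]
tau6 [0.153  0.0725 0.0485 0.0414 0.0397 0.0411] Tz [ 0.0451  0.0045  0.026   0.0308  0.1142 -0.0312]
```

Emit:
{"api": "apply_moves", "payload": {"commands": [0,0,-0.5,0.5,5,0,0,-0.5,0.5,10,0,0,-0.5,0.5,15,0,0,-0.5,0.5,20,0,0,-0.5,0.5,22]}}

```text
t: 11.8
position: [0.5472, -0.0727, 0.2662]
tool_rot: [0.313, 0.634, -0.313, 0.634]
contact_force: [0.1, -4.7, 0.1]
opening: 0.141
```

```bash
python3 av.py
```

```text
t 12.05 mean [547.232 -72.727 266.223  37.664  -0.925  -4.399   0.087  -0.841  -0.038
   0.073   0.163]
std [0.012 0.01  0.015 0.115 0.523 0.253 0.26  0.024 0.078 0.052 0.089]
tau6 [0.1033 0.2841 0.2819 0.1547 0.0772 0.0774] Tz [0.1771 0.0632 0.0203 0.0976 0.0375 0.0423]
```

Emit:
{"api": "apply_moves", "payload": {"commands": [0,0,0,0,2,0,0,0,0,4,0,0,0,0,5,0,0,0,0,5]}}

```text
t: 12.43
position: [0.5471, -0.0728, 0.2662]
tool_rot: [0.339, 0.621, -0.339, 0.62]
contact_force: [-2.1, -4.6, 0.8]
opening: 0.14
```

```bash
python3 av.py
```

```text
t 12.6833 mean [547.141 -72.796 266.225  32.747  -1.922  -4.707   0.67   -0.822   0.104
   0.185   0.203]
std [0.013 0.007 0.012 0.013 0.484 0.44  0.564 0.02  0.025 0.016 0.044]
tau6 [0.299  0.2074 0.1845 0.1777 0.1764 0.1741] Tz [0.1788 0.2008 0.2035 0.1667 0.1633 0.1946]
```

The torque is now 0.18 N m, where a plain click gave 0.06 at the same phase. So this is the stop, three clicks from the start. I'll press slightly more, hold, then ease back and regrasp flipped, because joint 6 can't turn back 120° from here.

Emit:
{"api": "apply_moves", "payload": {"commands": [0,0,0,0,1,0,0,0,0,2,0,0,0,0,2,0,0,0,0,2,0,0,0,0,2]}}

```text
t: 13.15
position: [0.5471, -0.0728, 0.2662]
tool_rot: [0.349, 0.615, -0.35, 0.614]
contact_force: [-1.2, -5.0, 0.8]
opening: 0.139
```

```bash
python3 av.py
```

```text
t 13.4 mean [547.095 -72.831 266.219  30.761  -2.209  -4.811   0.752  -0.83    0.083
   0.223   0.222]
std [0.009 0.011 0.011 0.001 0.581 0.387 0.219 0.029 0.024 0.018 0.002]
tau6 [0.2241 0.2224 0.2228 0.2232 0.2202 0.22  ] Tz [0.2227 0.2384 0.1955 0.2411 0.2368 0.2044]
```

Emit:
{"api": "apply_moves", "payload": {"commands": [0,0,0,0,-3,0,0,0,0,-6,0,0,0,0,-8,0,0,0,0,-8,0,0,0,0,-8]}}

```text
t: 13.87
position: [0.5472, -0.0727, 0.2662]
tool_rot: [0.306, 0.638, -0.306, 0.637]
contact_force: [-1.5, -3.0, 0.6]
opening: 0.141
```

```bash
python3 av.py
```

```text
t 14.1167 mean [547.257 -72.732 266.224  38.674  -2.311  -4.342   0.93   -0.772   0.316
  -0.018  -0.023]
std [0.011 0.011 0.007 0.011 0.516 0.81  0.309 0.04  0.075 0.019 0.013]
tau6 [-0.051  -0.0233 -0.0156 -0.0156 -0.0163 -0.0173] Tz [ 0.0069 -0.0202 -0.0506 -0.0286 -0.006  -0.0066]
```

Emit:
{"api": "apply_moves", "payload": {"commands": [91,0,0,0,0,91,0,0,0,0,91,0,0,0,0,91,0,0,0,0,91,0,0,0,0]}}

```text
t: 14.58
position: [0.5479, -0.0724, 0.2662]
tool_rot: [0.306, 0.637, -0.306, 0.638]
contact_force: [0.1, 0.7, 0.5]
opening: 0.473
```

Emit:
{"api": "apply_moves", "payload": {"commands": [91,0,0,0,0,91,0,0,0,0,91,0,0,0,0,91,0,0,0,0,91,0,0,0,0]}}

```text
t: 15.0
position: [0.5476, -0.0728, 0.2662]
tool_rot: [0.306, 0.637, -0.306, 0.637]
contact_force: [0.6, -0.9, -0.7]
opening: 0.842
```

```bash
python3 st.py; python3 - <<'E'
from h import *
s=monitor.observe(); im=read_camera("wrist")[:,:,::-1]; cv2.imwrite("pics/w4.png",im); np.save("s4.npy",s,allow_pickle=True)
cv2.imwrite("pics/crop4.png",cv2.resize(im[150:310,220:420],None,fx=3.5,fy=3.5,interpolation=2))
E
```

```text
t 15.0 pos [ 0.5476 -0.0728  0.2662] yaw 38.7 F [ 0.6185 -0.9105 -0.6793] T [ 0.0139 -0.0699 -0.0162] tau6 -0.00017648791526880814 op 76.74834044283965 q6 -0.8284989697847146
```

View pics/crop4.png

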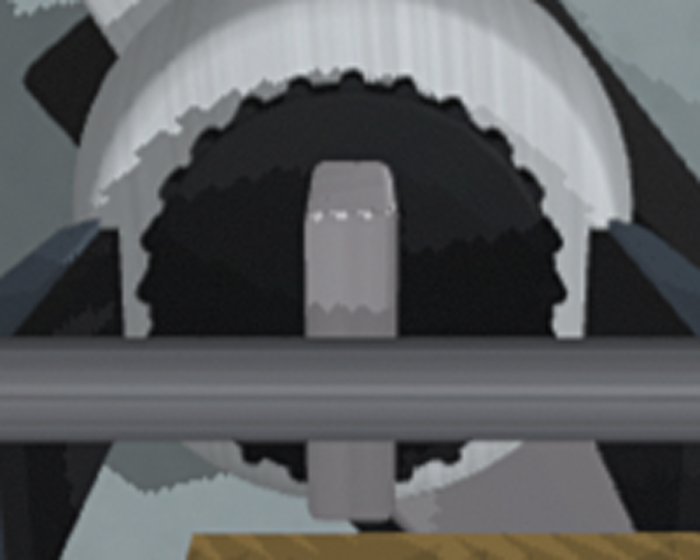

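The wing is aligned with the tool and centred (column 320), so the stop click is at yaw ≈ 38.7°. Now I'll flip the gripper 180° around the wing, without touching it.

Emit:
{"api": "apply_moves", "payload": {"commands": [91,0,0,0,0,91,0,0,0,7,91,0,0,0,14,91,0,0,0,21,91,0,0,0,28]}}

```text
t: 15.47
position: [0.5476, -0.0728, 0.2663]
tool_rot: [0.453, 0.543, -0.453, 0.543]
contact_force: [-0.3, -0.3, 0.1]
opening: 1.002
```

Emit:
{"api": "apply_moves", "payload": {"commands": [91,0,0,0,7,91,0,0,0,14,91,0,0,0,21,91,0,0,0,28,91,0,0,0,35]}}

```text
t: 15.88
position: [0.5476, -0.0728, 0.2663]
tool_rot: [0.595, 0.382, -0.595, 0.382]
contact_force: [0.7, -0.1, -0.7]
opening: 0.994
```

Emit:
{"api": "apply_moves", "payload": {"commands": [91,0,0,0,7,91,0,0,0,14,91,0,0,0,21,91,0,0,0,28,91,0,0,0,35]}}

```text
t: 16.3
position: [0.5476, -0.0728, 0.2662]
tool_rot: [-0.682, -0.185, 0.682, -0.185]
contact_force: [-0.2, 0.8, 0.4]
opening: 0.999
```

Emit:
{"api": "apply_moves", "payload": {"commands": [91,0,0,0,7,91,0,0,0,14,91,0,0,0,21,91,0,0,0,28,91,0,0,0,35]}}

```text
t: 16.72
position: [0.5476, -0.0728, 0.2662]
tool_rot: [0.707, -0.029, -0.707, -0.029]
contact_force: [0.5, 0.6, 0.1]
opening: 1.0
```

Emit:
{"api": "apply_moves", "payload": {"commands": [91,0,0,0,7,91,0,0,0,14,91,0,0,0,21,91,0,0,0,28,91,0,0,0,35]}}

```text
t: 17.13
position: [0.5476, -0.0728, 0.2662]
tool_rot: [0.665, -0.24, -0.665, -0.24]
contact_force: [-0.1, -0.2, 0.1]
opening: 0.996
```

Emit:
{"api": "apply_moves", "payload": {"commands": [91,0,0,0,7,91,0,0,0,12,91,0,0,0,12,50,0,0,0,12]}}

```text
t: 17.47
position: [0.5476, -0.0728, 0.2662]
tool_rot: [0.638, -0.305, -0.638, -0.305]
contact_force: [0.4, -0.2, -0.3]
opening: 0.953
```

```bash
python3 st.py; python3 - <<'E'
from h import *
im=read_camera("wrist")[:,:,::-1]; cv2.imwrite("pics/w5.png",im)
cv2.imwrite("pics/crop5.png",cv2.resize(im[150:310,220:420],None,fx=3.5,fy=3.5,interpolation=2))
E
```

```text
t 17.4667 pos [ 0.5476 -0.0728  0.2662] yaw -141.16 F [ 0.3922 -0.1975 -0.2503] T [ 0.1237 -0.0261  0.0271] tau6 0.08606634568423033 op 86.93151002008884 q6 2.3107536233724293
```

View pics/crop5.png

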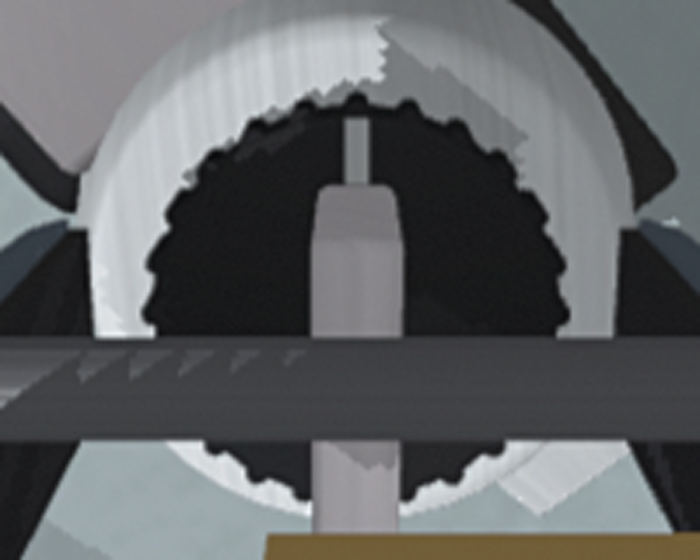

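The rib and wing are visible, aligned, and slightly off (+0.5 mm in y, about +1.7 mm in z). I'll correct that, close, and turn back 120°.

Emit:
{"api": "apply_moves", "payload": {"commands": [0,0,0.5,1.7,0,0,0,0.5,1.7,0,0,0,0.5,1.7,0,0,0,0.5,1.7,0,0,0,0.5,1.7,0]}}

```text
t: 17.93
position: [0.5462, -0.0718, 0.2663]
tool_rot: [0.638, -0.306, -0.637, -0.306]
contact_force: [0.4, -0.9, -0.1]
opening: 0.549
```

Emit:
{"api": "apply_moves", "payload": {"commands": [0,0,0,0,0,0,0,0,0,0,0,0,0,0,0,0,0,0,0,0,0,0,0,0,0]}}

```text
t: 18.35
position: [0.5461, -0.0718, 0.2662]
tool_rot: [0.637, -0.306, -0.637, -0.306]
contact_force: [0.2, -0.4, 0.8]
opening: 0.179
```

Emit:
{"api": "apply_moves", "payload": {"commands": [0,0,0,0,0,0,0,0,0,0,0,0,0,0,0,0,0,0,0,0,0,0,0,0,0]}}

```text
t: 18.77
position: [0.5462, -0.0717, 0.2663]
tool_rot: [0.638, -0.306, -0.637, -0.306]
contact_force: [0.5, 0.9, -0.1]
opening: 0.141
```

```bash
python3 av.py
```

```text
t 19.0167 mean [ 546.19   -71.736  266.233 -141.294    0.629    0.595   -0.248    0.187
   -0.083   -0.023   -0.013]
std [0.007 0.011 0.015 0.001 0.519 0.348 0.356 0.026 0.024 0.016 0.   ]
tau6 [-0.0132 -0.0131 -0.013  -0.0129 -0.0128 -0.0127] Tz [-0.0187 -0.0425 -0.0355 -0.0345  0.0045 -0.0101]
```

Emit:
{"api": "apply_moves", "payload": {"commands": [0,0,0,0,-5,0,0,0,0,-10,0,0,0,0,-15,0,0,0,0,-20,0,0,0,0,-25]}}

```text
t: 19.48
position: [0.5463, -0.0716, 0.2662]
tool_rot: [0.689, -0.159, -0.689, -0.159]
contact_force: [0.4, 1.8, -0.1]
opening: 0.145
```

Emit:
{"api": "apply_moves", "payload": {"commands": [0,0,0,0,-5,0,0,0,0,-10,0,0,0,0,-15,0,0,0,0,-20,0,0,0,0,-25]}}

```text
t: 19.9
position: [0.5463, -0.0715, 0.2662]
tool_rot: [0.707, -0.006, -0.707, -0.007]
contact_force: [1.5, 1.4, -0.7]
opening: 0.141
```

```bash
python3 av.py
```

```text
t 20.15 mean [546.301 -71.56  266.248 -91.245   1.344   1.119  -0.641   0.337  -0.225
   0.056   0.024]
std [0.008 0.015 0.015 0.203 0.412 0.584 0.389 0.06  0.028 0.023 0.411]
tau6 [ 0.8734 -0.211  -0.4438 -0.1123  0.0033  0.0338] Tz [0.0633 0.0283 0.0276 0.0537 0.0928 0.069 ]
```

Emit:
{"api": "apply_moves", "payload": {"commands": [0,0,0,0,-5,0,0,0,0,-10,0,0,0,0,-15,0,0,0,0,-20,0,0,0,0,-25]}}

```text
t: 20.62
position: [0.5463, -0.0715, 0.2662]
tool_rot: [0.692, 0.146, -0.692, 0.146]
contact_force: [1.0, 3.1, -0.4]
opening: 0.143
```

Emit:
{"api": "apply_moves", "payload": {"commands": [0,0,0,0,-5,0,0,0,0,-10,0,0,0,0,-15,0,0,0,0,-20,0,0,0,0,-25]}}

```text
t: 21.03
position: [0.5462, -0.0714, 0.2663]
tool_rot: [0.644, 0.293, -0.644, 0.292]
contact_force: [1.5, 2.8, -0.9]
opening: 0.142
```

Emit:
{"api": "apply_moves", "payload": {"commands": [0,0,0,0,-5,0,0,0,0,-10,0,0,0,0,-15,0,0,0,0,-19,0,0,0,0,-20]}}

```text
t: 21.45
position: [0.5461, -0.0713, 0.2662]
tool_rot: [0.584, 0.4, -0.583, 0.399]
contact_force: [0.8, 3.1, -0.2]
opening: 0.143
```

```bash
python3 av.py
```

```text
t 21.7 mean [546.158 -71.327 266.247 -21.362   1.063   3.7    -0.221   0.724  -0.308
  -0.007  -0.101]
std [0.009 0.015 0.012 0.057 0.392 0.471 0.309 0.107 0.028 0.027 0.093]
tau6 [-0.2574 -0.1822 -0.1145 -0.0254 -0.0155 -0.0112] Tz [-0.0599  0.0244  0.0156 -0.0097 -0.0154  0.0041]
```

Turned 120° to yaw -21.3, with torque ≈ 0, so it's in a click. Next: open, lift and check.

Emit:
{"api": "apply_moves", "payload": {"commands": [91,0,0,0,0,91,0,0,0,0,91,0,0,0,0,91,0,0,0,0,91,0,0,0,0]}}

```text
t: 22.17
position: [0.546, -0.0722, 0.2662]
tool_rot: [-0.584, -0.399, 0.584, -0.399]
contact_force: [-0.1, -0.6, -0.6]
opening: 0.474
```

Emit:
{"api": "apply_moves", "payload": {"commands": [91,0,0,0,0,91,0,0,0,0,91,0,0,0,0,91,0,0,0,0,91,0,0,0,0]}}

```text
t: 22.58
position: [0.5461, -0.0718, 0.2662]
tool_rot: [-0.584, -0.399, 0.584, -0.399]
contact_force: [0.1, 1.0, -0.3]
opening: 0.841
```

Emit:
{"api": "apply_moves", "payload": {"commands": [91,-20,0,0,0,91,-50,0,0,0,91,-80,0,0,0,91,-110,0,0,0,91,-120,0,0,0]}}

```text
t: 23.0
position: [0.5472, -0.0719, 0.391]
tool_rot: [0.586, 0.397, -0.582, 0.401]
contact_force: [0.5, 0.2, 0.8]
opening: 1.0
```

Emit:
{"api": "apply_moves", "payload": {"commands": [91,-20,0,0,0,91,-40,0,0,0,91,-40,0,0,0,91,-40,0,0,0]}}

```text
t: 23.33
position: [0.5462, -0.0718, 0.4262]
tool_rot: [0.584, 0.399, -0.583, 0.399]
contact_force: [-0.2, 0.9, -0.6]
opening: 0.996
```

```bash
python3 st.py; python3 - <<'E'
from h import *
im=read_camera("wrist")[:,:,::-1]; cv2.imwrite("pics/w6.png",im)
a=cv2.resize(im[130:240,260:380],(480,440),interpolation=2)
sc=read_camera("scene")[:,:,::-1]; b=cv2.resize(sc[120:340],(320,220)); cv2.imwrite("pics/crop6.png",np.hstack([a,np.vstack([b,b*0])]))
s0=cv2.imread("pics/scene0.png"); 
for n,(x,y,w,h) in dict(canister=(190,153,30,42),cups=(425,185,55,65),teapot=(360,245,65,70)).items(): print(n,cv2.absdiff(s0,sc)[y:y+h,x:x+w].mean())
E
```

```text
t 23.3333 pos [ 0.5462 -0.0718  0.4262] yaw -21.29 F [-0.2347  0.8689 -0.6384] T [-0.0431 -0.0981 -0.0267] tau6 0.0008392011659452692 op 90.85469631483343 q6 0.2201018978686667
canister 15.39047619047619
cups 4.491934731934732
teapot 4.903296703296704
```

View pics/crop6.png

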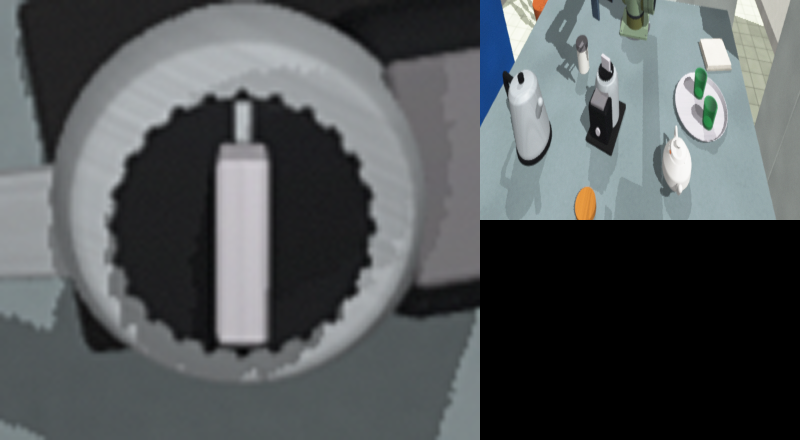

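The dial sits exactly vertical in the tool frame, rib at the top, so it has turned 120° from the stop click. The cups, canister and teapot stand as before and the gripper is clear of everything. Handing in.

```bash
python3 -c "from workcell import close_job; print(close_job())"
```

```text
the job is handed in; nothing more can be done
None
```

The tea mill is set to its four-click grind and handed in at about 23 s of the 72 s allowed. No verdict was reported.

- **Against the stop:** I turned the dial clockwise three clicks to its stop and held it there for about 0.5 s. Torque climbed steadily to 0.22 N m, which the spring figures put at about 0.13 rad. That is past the 0.08 rad needed and well under the 0.25 rad limit.
- **Regrasp:** I eased the dial back to the stop click and let go. The last joint could not have turned back 120° from there, so I turned the gripper 180° around the wing and gripped it again.
- **Back four clicks:** I turned the dial counter-clockwise 120°, from yaw -141.3° to -21.3°. Torque was close to zero at the end, so it was sitting in a click. I then opened the gripper and lifted clear.

**Last checks:** The final wrist picture shows the wing and rib lined up with the tool at -21.3°, which is 120° from the stop click. In the last scene picture the cups, canister and teapot looked unmoved. The picture difference was larger around the canister (15, against about 5 for the others). I put that down to the arm's shadow but did not measure the canister's position.

**One disagreement:** Joint 6's torque read up to 0.49 N m while the arm was moving. I ignored those readings and used only settled ones, which agreed with the wrist sensor to within its noise.

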